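# Put the ring roller in gear and crank it to its stop

## Robot

A 6-joint arm with a two-finger parallel gripper is mounted at the origin on the work surface. World frame = base frame: x ahead of the robot, y to its left, z up, the work surface at z = 0. Lengths are in mm, angles in rad, forces in N, time in s.
With the tool pointing down it reaches from about 350 to 950 mm from the base axis. Payload 17.4 kg.
Tool frame: the origin (TCP) lies at the very end of the fingers, on their centre line; the grasp point (between the pads) lies 19 mm behind it; z points along the fingers, y is the line along which they close (so a half turn about z gives the same grasp; the last joint's range is limited). The gripper opens to 93 mm and grips with 3 to 60 N. Pads are 15 mm wide; open, the fingers measure 128 mm over their backs; the gripper's body (75 mm by 188 mm) begins 65 mm behind the grasp point.
Start: joints at [-1.147, 0.116, 1.442, -0, 1.584, -0.038], TCP at [300.745, -604.305, 194.146] pointing down, gripper open.
Joint ranges: [-2.83, 2.83], [-0.83, 2.19], [0.07, 2.5], [-1.14, 4.28], [0.01, 3], [-2.97, 2.97]. Speed limits (rad/s): [1.89, 1.89, 2.22, 3.14, 3.14, 3.14].

## Interface

Orientations are given as a unit quaternion [w, x, y, z].
In Python, from plant import manip, imaging, ticket gives the robot as it stands.
- The arm moves only by the shell command python3 -m pendant 'ROWS'. ROWS is JSON, a list of rows, each an object with "rot": the turn, a rotation vector about the tool's x, y, z in rad, a list of three; "linear": the shift along the tool's x, y, z in m, a list of three; "fingers": the finger opening in m, from 0 to 0.093. A call has 1 to 10 rows; each row is the pose to reach, as a shift and turn from the pose commanded when the call began, along the tool's axes at that moment; what a row does not reach only later rows make up. A row lasts 1/8 s, in which the tool goes at most 62.5 mm and 10.7 degrees, less where a joint would pass 70% of its speed; a pose out of reach is approached as far as the arm can. A call with a gripper value outside its range is refused whole. The fingers move at their own pace and stop on an object; the grip force is fixed at half the most. Time passes only in rows, so rows that repeat a pose let the fingers close. It gives the time, the measured TCP pose, the force, the opening and the grip force at its end, in the units of the state.
- manip.state(): the state, without advancing time (a new reading comes with each control period).
- imaging.camera(name): name is "side" or "top"; returns (picture, depth): 400x640x3 uint8, red, green, blue; 400x640 float32, mm along the optical axis (not along the pixel's ray), 0 where there is no reading.
- imaging.get_calibration(name): a dict with "fx", "fy", "cx", "cy" (pixels), "cam_to_world" (4x4, takes a point from camera to world coordinates). Camera axes: x right, y down, z forward; pixel columns grow to the right and rows downward; lengths in mm; the calibration is good to about 2 mm. A picture is of the moment at which its call begins. get_calibration takes no time and is no camera call.
- ticket.finish_job(): hands the job in; it is judged then, once.
The state is a dict: "clock": time; "qpos": joint angles; "joint_vel": joint speeds; "joint_torque": joint torques, N m; "tool_pos": TCP position; "tcp_rot": TCP orientation; "wrist_force": force on the tool from outside, world axes, zero at the start; "ft_torque": the same for the moment, N m; "grip_width": opening from 0.0 (shut) to 1.0 (fully open); "grip_force": force on a finger pad.
Only numpy, scipy, OpenCV 4.12 (cv2) and the standard library are available. Lean on these libraries where they do the work, as an engineer would, in place of code of your own. Each camera call takes 0.05 s, during which the arm holds its last target. There are 200 camera calls.

## Task

The hand-cranked ring roller on the bench is out of gear. Turn its crank until the four teeth under it stand over the four notches of the drive ring, push the cap straight down until the crank is fully home in the ring, then crank clockwise (seen from above) until the ring's lug rests against the stop post. Move the ring only by means of the crank, and leave the other things on the bench where they are.

Things in the scene. Friction and masses are not known exactly. Their poses are not given: they have to be found in the camera images.
- roller: The ring roller's fixed base: a grey plate 280 x 240 x 20 mm (from -110 to +170 mm along its x, -120 to +120 mm along its y), bolted to the bench. Origin on the vertical axis round which the roll, ring and crank turn, at the plate's underside on the bench; z up. Two idler rolls (top 85 mm above the bench) and an adjusting screw stand on its +x side.
- drive_ring: The roll (76 mm diameter) with the steel drive ring on top of it: ring outer diameter 160 mm, its upper face 116 mm above the bench, open in the middle with four inward lands and, between them, four straight notches 37 mm wide and 24 mm deep down to 92 mm above the bench. The notches lie along the ring's own +x, +y, -x, -y axes. Origin on the axis at bench height. Ring and roll are one piece that turns (about 0.35 N m of friction) and must not be pushed directly.
- roll (a joint): Angle of roll and drive ring in rad, growing clockwise seen from above, starting near 0 (-0.25 to 0.25). At 1.2 the lug meets the stop post and it can turn no further. At 0 the ring's x axis is along the roller's x axis.
- crank (a joint): Angle of the crank in rad, growing clockwise seen from above. At 0 the arm points along the roller's +y axis. Under the arm is a four-toothed hub (a cross of four blocks 30 mm wide, tip to tip 112 mm, 24 mm thick), one tooth right below the arm. Teeth and notches agree when crank minus roll is a multiple of pi/2; within about 0.08 rad of that the hub goes down, otherwise the teeth land on the ring after 8 mm. It stays where it is left (about 0.12 N m of friction).
- cap (a joint): How far cap and crank have been pushed down the shaft, in m: 0 = raised (as at the start), 0.008 = teeth lying on the ring's face, 0.032 = fully home, tooth tops flush with the ring's upper face. It stays where it is left; it takes about 6 N to push it down.
- cap_top (a point): Centre of the flat top of the round steel push cap (48 mm diameter) on the axis above the crank, 186 mm above the bench when raised and 154 mm when home. The cap does not turn. This is the place to press.
- handle (a point): Mid-height of the crank's upright black handle, 26 mm in diameter and 60 mm tall (30 mm above and below this point), standing on the end of the crank arm 95 mm from the axis. Raised, it stands from 166 to 226 mm above the bench (32 mm lower when home). The arm below it is 26 mm wide and 14 mm thick.
- lug (a point): Top of the dark steel lug, 16 mm wide, that sticks out of the drive ring's rim, 92 mm from the axis.
- stop (a point): Top of the dark steel stop post, 20 mm wide and 112 mm above the bench, that stands on the base plate beside the ring, 96 mm from the axis.
- cowl: Bystander: aluminium flue cowl standing upright, 110 mm across and 134 mm tall; origin at its underside.
- bin: Bystander: empty yellow stacking bin 150 x 100 x 75 mm; origin at its underside.
- carton: Bystander: cardboard carton 120 x 100 x 80 mm; origin at its underside.
- bars: Bystander: stack of short flat steel bars 160 x 52 x 21 mm; origin at its underside.

How it is judged:
By the outcome, as a careful person would: the job done as asked, in the order asked, and still so for the second after the job is handed in, with the robot touching nothing.
It also fails if it takes over 58 s, if anything falls off the work surface, if the arm or the gripper's body presses on something with over 40 N, if the wrist force passes 120 N, or if a joint passes its speed limit or range.

## Working session

There is one attempt and no reset: what is moved stays moved. The work goes in short steps, Python scripts to look and compute and a shell command to move; the robot and the scene stay as the last step left them, time stands still between calls to the robot, and variables do not carry over. Pictures are saved under pics/ and viewed, at most 10 in all, crops included, and the job is handed in when it is done.

```bash
ls; mkdir -p pics
cat > h.py <<'E'
import numpy as np, cv2
from plant import manip, imaging, ticket
def grab(n,f=None):
    p,d=imaging.camera(n)
    if f: cv2.imwrite('pics/'+f,cv2.cvtColor(p,cv2.COLOR_RGB2BGR))
    return p,d
def ray(n,u,v,z):
    c=imaging.get_calibration(n);T=np.array(c['cam_to_world'])
    d=T[:3,:3]@[(u-c['cx'])/c['fx'],(v-c['cy'])/c['fy'],1]
    return T[:3,3]+d*(z-T[2,3])/d[2]
def cloud(n,d):
    c=imaging.get_calibration(n);T=np.array(c['cam_to_world'])
    v,u=np.mgrid[:400,:640]
    P=np.stack([(u-c['cx'])/c['fx']*d,(v-c['cy'])/c['fy']*d,d],-1)
    return P@T[:3,:3].T+T[:3,3]
E
python3 - <<'E'
from h import *
for n in('top','side'):
    p,d=grab(n,n+'1.png'); np.savez(n+'1.npz',p=p,d=d)
    c=imaging.get_calibration(n);print(n,c['fx'],np.round(c['cam_to_world'],3).tolist())
print(manip.state())
E
```

```text
pics
top 398.97030936912006 [[0.011, -0.987, 0.162, 307.842], [-1.0, -0.01, 0.011, 3.833], [-0.009, -0.163, -0.987, 1344.285], [0.0, 0.0, 0.0, 1.0]]
side 482.9080476373968 [[0.278, -0.753, 0.596, -452.22], [-0.961, -0.214, 0.177, -290.899], [-0.006, -0.622, -0.783, 1421.535], [0.0, 0.0, 0.0, 1.0]]
{'clock': 0.1, 'qpos': array([-1.14677948e+00,  1.16409862e-01,  1.44219033e+00,  4.57813060e-06,
        1.58401922e+00, -3.77878963e-02]), 'joint_vel': array([-0.00104996, -0.00131227, -0.00030395,  0.00055787,  0.00140253,
        0.00096095]), 'joint_torque': array([ 3.57588426e-03, -7.22890520e+01, -6.23864865e+01,  7.82511709e-02,
        2.28396367e-02, -9.56332588e-05]), 'tool_pos': array([ 300.66855875, -604.09801383,  193.50305986]), 'tcp_rot': array([-5.04273761e-04,  9.73460144e-01,  2.28856036e-01, -9.62792324e-05]), 'wrist_force': array([ 0.26237111,  0.42371007, -0.04641073]), 'ft_torque': array([ 0.03938855, -0.01183547,  0.00823118]), 'grip_force': 0.0, 'grip_width': 0.9960533491275609}
```

View pics/top1.png

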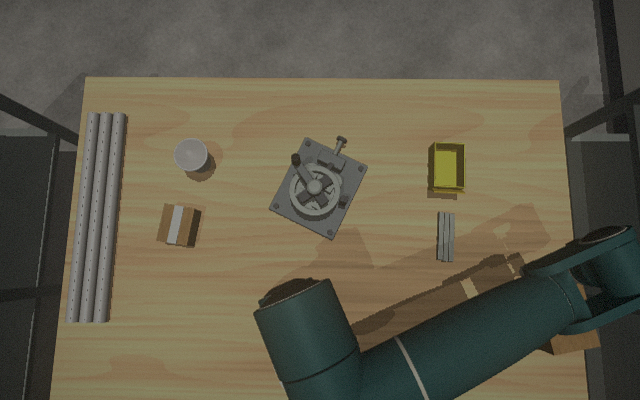

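View pics/side1.png

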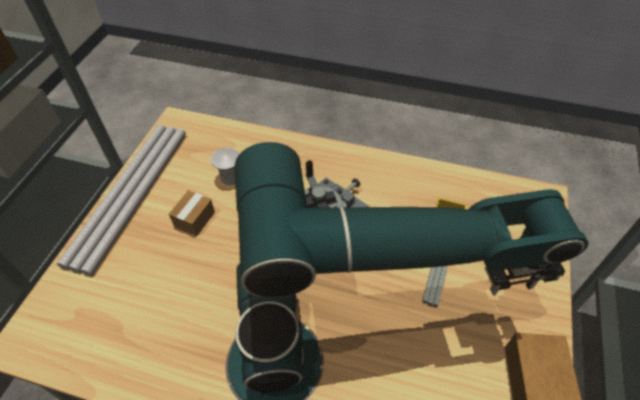

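The top view shows the roller at about (318,190), the handle at (296,160) and the cap at (315,187). In the side view the arm covers most of the roller. I'll enlarge the top view.

Run:
```python
from h import *
z=np.load('top1.npz');p,d=z['p'],z['d'];C=cloud('top',d)
c=p[130:245,260:380];cv2.imwrite('pics/c1.png',cv2.resize(c[:,:,::-1],None,fx=5,fy=5,interpolation=cv2.INTER_CUBIC))
sub=C[130:245,260:380]
def hs(lo,hi):
    m=(sub[...,2]>lo)&(sub[...,2]<hi);q=sub[m];v,u=np.nonzero(m)
    print(lo,hi,len(q),q.mean(0).round(1),u.mean()+260,v.mean()+130)
    return q
hs(180,194);h=hs(212,240)
q=hs(10,30);r=cv2.minAreaRect(q[:,:2].astype(np.float32));print(r,cv2.boxPoints(r).round(0).tolist())
q=hs(108,124)
A=np.c_[2*q[:,:2],np.ones(len(q))]
```

```text
180 194 206 [525.2  19.2 186.3] 312.9077669902913 184.8640776699029
212 240 67 [599.1  71.5 225.6] 294.92537313432837 156.98507462686567
10 30 3033 [5.371e+02 3.000e-01 2.100e+01] 319.08638311902405 190.77283217936036
((549.0578002929688, 2.2086639404296875), (315.6739501953125, 334.92236328125), 45.837608337402344) [[319.0, 6.0], [559.0, -228.0], [779.0, -1.0], [539.0, 232.0]]
108 124 1017 [520.1   7.6 116.6] 316.8308751229105 190.69223205506393
```

View pics/c1.png

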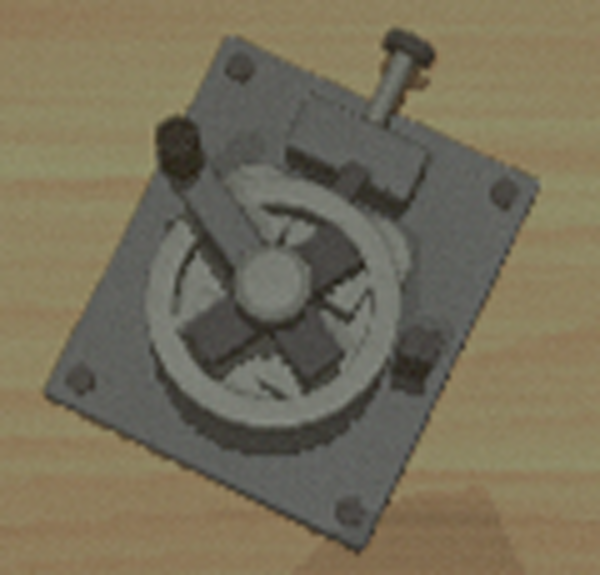

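The crop shows the cap at about (272,285), the handle top at about (180,140), a dark block at (415,360) that is the lug or stop, and the plate corners. Next I'll compute the axis and yaw, then unwrap the ring in polar form.

Run:
```python
from h import *
z=np.load('top1.npz');p,d=z['p'],z['d']
f=lambda x,y:(260+(x+.5)/5-.5,130+(y+.5)/5-.5)
cs=np.array([ray('top',*f(*q),20)[:2] for q in((230,38),(538,185),(362,550),(48,398))])
x=(cs[0]+cs[1]-cs[2]-cs[3])/2;y=(cs[0]+cs[3]-cs[1]-cs[2])/2
print(np.linalg.norm(x),np.linalg.norm(y));yaw=(np.arctan2(x[1],x[0])+np.arctan2(-y[0],y[1]))/2
o=cs.mean(0)-30*np.array([np.cos(yaw),np.sin(yaw)]);print('plate yaw',yaw,'axis',o)
cap=ray('top',*f(272,285),186)[:2];h=ray('top',*f(180,137),226)[:2]
ring=ray('top',*f(273,300),116)[:2]
a=(o+cap)/2
print('cap',cap,'ring',ring,'handle',h,np.linalg.norm(h-a));v=h-a
print('crank',yaw+np.pi/2-np.arctan2(v[1],v[0]))
# rectified views, roller frame, x right y up, 2px/mm at z=116 / 112
c=imaging.get_calibration('top');T=np.linalg.inv(np.array(c['cam_to_world']))
def rect(zz):
    g=np.linspace(-115,115,460);X,Y=np.meshgrid(g,-g)
    W=np.stack([a[0]+X*np.cos(yaw)-Y*np.sin(yaw),a[1]+X*np.sin(yaw)+Y*np.cos(yaw),0*X+zz],-1)@T[:3,:3].T+T[:3,3]
    m=lambda i,k,o:(W[...,i]/W[...,2]*c[k]+c[o]).astype(np.float32)
    return cv2.remap(p,m(0,'fx','cx'),m(1,'fy','cy'),cv2.INTER_CUBIC)
im=rect(114);im=cv2.convertScaleAbs(im,alpha=1.7)
cv2.circle(im,(230,230),160,(255,0,0),1)
cv2.imwrite('pics/r1.png',cv2.resize(im[:,:,::-1],(600,600)))
```

```text
276.19167094918095 233.36106745098508
plate yaw -0.4437970397477023 axis [520.30161453  15.15161421]
cap [519.98953881  15.90653186] ring [523.28571847  15.90369684] handle [598.97193088  69.56689009] 95.57028717128271
crank 0.526051007298868
```

View pics/r1.png

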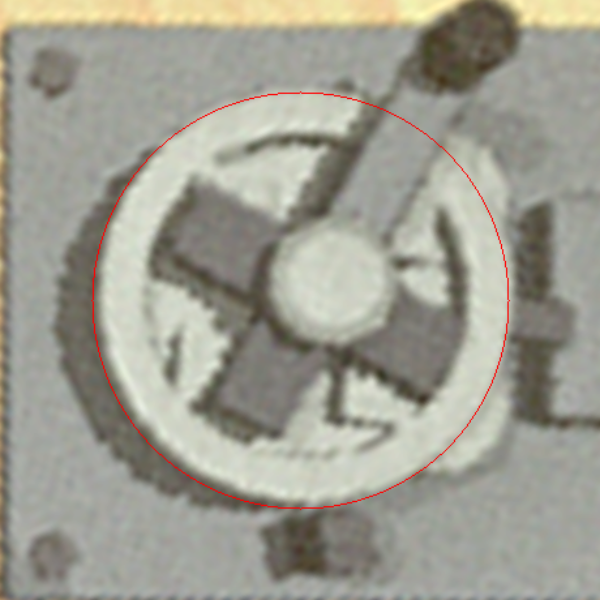

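In the rectified picture the cap is at (330,280) and the handle at (470,45). The stop post top is at (350,545), and the lug looks to be at about (545,320). I'll use depth (notch floor at 92, land at 116) to get the notch angles.

Run:
```python
from h import *
z=np.load('top1.npz');p,d=z['p'],z['d'];C=cloud('top',d)
yaw=-.444;a=np.array([520.5,15.5])
P=C[...,:2]-a;X=P[...,0]*np.cos(yaw)+P[...,1]*np.sin(yaw);Y=-P[...,0]*np.sin(yaw)+P[...,1]*np.cos(yaw);Z=C[...,2]
r=np.hypot(X,Y);t=np.degrees(np.arctan2(Y,X))
m=(r>60)&(r<82)&(abs(Z-116)<6);print('ring',X[m].mean(),Y[m].mean(),Z[m].mean(),m.sum())
def show(lo,hi):
  for b in range(-180,180,5):
    k=(r>lo)&(r<hi)&(t>=b)&(t<b+5)
    print(b,np.sort(Z[k]).round().astype(int).tolist())
show(38,54)
print('outer')
k=(r>84)&(r<100)&(Z>70)&(Z<125)
for i in np.argwhere(k): print(*[int(round(w[tuple(i)])) for w in(X,Y,Z)],end=' | ')
# height rectified image
g=np.zeros((460,460,3),np.uint8)
c=np.clip((Z-80)*255/75,0,255)[...,None].astype(np.uint8)
c=cv2.applyColorMap(c,cv2.COLORMAP_JET)
for i in np.argwhere(r<112):
    i=tuple(i);cv2.circle(g,(int(230+2*X[i]),int(230-2*Y[i])),3,c[i].tolist(),-1)
cv2.imwrite('pics/z1.png',cv2.resize(g,(600,600)))
```

```text
ring -1.3255093314697 -2.058323300572951 116.79691427564941 751
-180 [89, 89, 90, 91, 92, 92, 92]
-175 [87, 89, 89, 93, 94, 94, 96]
-170 [87, 88, 88, 90, 91, 93, 93]
-165 [89, 91, 106, 117, 118]
-160 [90, 92, 97, 113, 117, 117, 118, 118, 120, 120, 121, 122]
-155 [103, 115, 115, 116, 119, 120]
-150 [112, 119, 119, 121, 121]
-145 [116, 116, 117, 119, 119, 120, 123]
-140 [114, 118, 119, 124, 128, 131, 146, 147, 149]
-135 [94, 117, 146, 147, 147, 148, 150, 152, 154]
-130 [93, 134, 145, 146, 147, 150, 150, 151, 152]
-125 [87, 90, 144, 146, 146, 149, 149, 151, 151, 154]
-120 [92, 94, 132, 146, 147, 149, 149, 150, 153]
-115 [91, 91, 138, 147, 147, 148, 150, 150, 151, 153]
-110 [87, 92, 145, 146, 147, 148, 150, 151, 152, 153]
-105 [92, 147, 147, 147, 148, 149]
-100 [147, 148]
-95 [87, 89]
-90 [89, 93, 93, 94, 95]
-85 [89, 90, 91, 92, 93, 93, 96]
-80 [86, 89, 90, 92, 92, 95]
-75 [89, 90, 92, 92, 92, 98]
-70 [90, 91, 92, 92, 93, 106, 113, 114, 114, 115, 118]
-65 [88, 92, 106, 111, 118, 119, 120, 123]
-60 [115, 115, 117, 117, 119, 119, 119, 121]
-55 [113, 114, 118, 119, 121]
-50 [114, 116, 116,
[... 2592 characters left out ...]
87 | 74 -59 81 | 66 -52 85 | 66 -55 89 | 68 -58 87 | 71 -61 81 | 65 -56 83 | 65 -60 89 | 67 -62 83 | 61 -58 86 | 62 -61 89 | 64 -64 86 | 61 -62 78 | 62 -65 82 | 57 -64 86 | 54 -65 84 | 24 -81 116 | 25 -84 114 | 26 -87 118 | 21 -82 114 | 22 -85 115 | 24 -88 114 | 26 -91 110 | 27 -94 109 | 18 -84 113 | 20 -86 112 | 21 -89 113 | 23 -92 113 | 24 -95 114 | 15 -85 115 | 16 -88 117 | 18 -91 113 | 20 -93 113 | 21 -96 112 | 11 -84 114 | 13 -86 109 | 14 -89 112 | 16 -92 110 | 17 -95 110 | 18 -98 112 | 8 -85 118 | 11 -88 106 | 11 -91 115 | 12 -93 116 | 14 -96 114 | 7 -86 103 | 8 -89 109 | 8 -92 113 | 10 -95 109 | 11 -98 113 | 7 -84 75 | 8 -87 81 | 8 -90 88 | 8 -93 97 | 9 -96 99 | 8 -94 76 | 10 -97 77 |
```

View pics/z1.png

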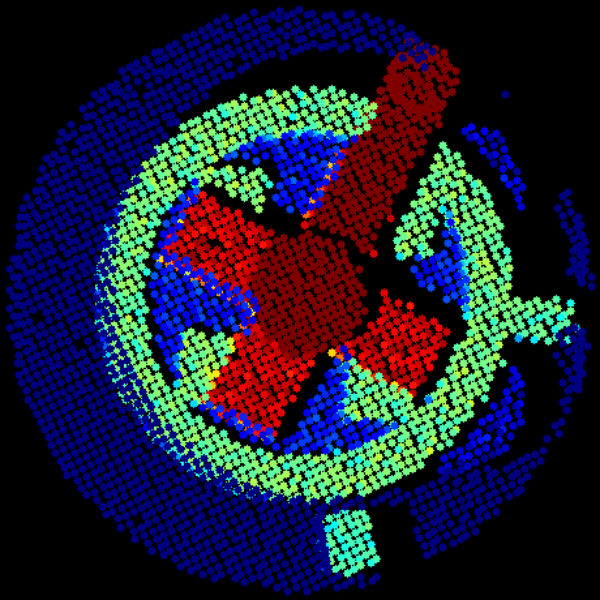

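The depth map is clear. The ring is green, with the lug at (545,320) and the stop at (350,545). Notches are blue and teeth red. It gives roll ≈ 0.10 (land edges and lug agree) and crank ≈ 0.53. Next I'll fly above the handle with the closing line tangential.

```bash
cat >> h.py <<'E'
from scipy.spatial.transform import Rotation as R
AX=np.array([520.5,15.5]);YAW=-.444
def hp(crank,r=95): 
    t=YAW+np.pi/2-crank; return AX+r*np.array([np.cos(t),np.sin(t)]),t
def rel(xy,z,ang,s=None):
    """shift (m) and z turn from the present pose to TCP xy,z with tool x at world angle ang"""
    s=s or manip.state();w,x,y,k=s['tcp_rot'];M=R.from_quat([x,y,k,w])
    d=M.inv().apply(np.r_[xy,z]-s['tool_pos'])/1000
    X=R.from_euler('z',ang).as_matrix()@np.diag([1,-1,-1])
    return d.round(4).tolist(),(M.inv()*R.from_matrix(X)).as_rotvec().round(4).tolist()
E
python3 -c "
from h import *
x,t=hp(.53);print(x,rel(x,285,t))"
```

```text
[599.0783291  68.8895701] ([0.567, -0.4696, -0.091], [-0.001, -0.0001, -0.135])
```

```bash
python3 -m pendant '[{"linear":[0.025,-0.02,-0.05],"rot":[0,0,0],"fingers":0.093},{"linear":[0.567,-0.4696,-0.091],"rot":[-0.001,0,-0.135],"fingers":0.093},{"linear":[0.567,-0.4696,-0.091],"rot":[-0.001,0,-0.135],"fingers":0.093},{"linear":[0.567,-0.4696,-0.091],"rot":[-0.001,0,-0.135],"fingers":0.093},{"linear":[0.567,-0.4696,-0.091],"rot":[-0.001,0,-0.135],"fingers":0.093},{"linear":[0.567,-0.4696,-0.091],"rot":[-0.001,0,-0.135],"fingers":0.093},{"linear":[0.567,-0.4696,-0.091],"rot":[-0.001,0,-0.135],"fingers":0.093},{"linear":[0.567,-0.4696,-0.091],"rot":[-0.001,0,-0.135],"fingers":0.093},{"linear":[0.567,-0.4696,-0.091],"rot":[-0.001,0,-0.135],"fingers":0.093},{"linear":[0.567,-0.4696,-0.091],"rot":[-0.001,0,-0.135],"fingers":0.093}]'
python3 -c "
from h import *
x,t=hp(.53);print(x,rel(x,285,t))"
```

```text
clock: 1.35
tool_pos: [541.8, -59.7, 276.9]
tcp_rot: [0.001, 0.956, 0.294, 0.0]
wrist_force: [0.8, 0.0, -0.3]
grip_width: 0.998
grip_force: 0.0
[599.0783291  68.8895701] ([0.1197, -0.0741, -0.0082], [0.0011, 0.0001, -0.0001])
```

```bash
python3 -m pendant '[{"linear":[0.06,-0.037,-0.004],"rot":[0,0,0],"fingers":0.093},{"linear":[0.12,-0.074,-0.008],"rot":[0.001,0,0],"fingers":0.093},{"linear":[0.12,-0.074,-0.008],"rot":[0.001,0,0],"fingers":0.093},{"linear":[0.12,-0.074,-0.008],"rot":[0.001,0,0],"fingers":0.093},{"linear":[0.12,-0.074,-0.008],"rot":[0.001,0,0],"fingers":0.093}]'
python3 -c "
from h import *
x,t=hp(.53);print(x,rel(x,182,t))"
```

```text
clock: 1.98
tool_pos: [598.7, 65.6, 284.7]
tcp_rot: [0.0, 0.956, 0.293, -0.0]
wrist_force: [0.7, -0.8, -1.6]
grip_width: 0.998
grip_force: 0.0
[599.0783291  68.8895701] ([0.0022, -0.0025, 0.1027], [0.0002, 0.0003, -0.0011])
```

```bash
python3 -m pendant '[{"linear":[0.002,-0.0025,0.05],"rot":[0,0,0],"fingers":0.093},{"linear":[0.002,-0.0025,0.103],"rot":[0,0,0],"fingers":0.093},{"linear":[0.002,-0.0025,0.103],"rot":[0,0,0],"fingers":0.093},{"linear":[0.002,-0.0025,0.103],"rot":[0,0,0],"fingers":0.02},{"linear":[0.002,-0.0025,0.103],"rot":[0,0,0],"fingers":0.02},{"linear":[0.002,-0.0025,0.103],"rot":[0,0,0],"fingers":0.02},{"linear":[0.002,-0.0025,0.103],"rot":[0,0,0],"fingers":0.02},{"linear":[0.002,-0.0025,0.103],"rot":[0,0,0],"fingers":0.02}]'
python3 -c "
from h import *
p=manip.state()['tool_pos'][:2]-AX;print(np.hypot(*p),YAW+np.pi/2-np.arctan2(p[1],p[0]))
for c in(.40,.25,.1):
  x,t=hp(c);print(x,rel(x,182,t))"
```

```text
clock: 2.98
tool_pos: [599.4, 70.2, 182.0]
tcp_rot: [0.0, 0.956, 0.294, 0.0]
wrist_force: [-0.1, 0.7, 0.4]
grip_width: 0.513
grip_force: 0.0
95.9585378760064 0.5205534894565433
[591.49416567  78.62549755] ([-0.0018, -0.0114, -0.0], [0.0001, -0.0001, -0.1299])
[581.26362125  88.52590179] ([-0.0047, -0.0253, -0.0], [0.0001, -0.0001, -0.2799])
[569.66845689  96.78630172] ([-0.0096, -0.0387, -0.0], [0.0001, -0.0001, -0.4299])
```

```bash
python3 -m pendant '[{"linear":[0,0,0],"rot":[0,0,0],"fingers":0.02},{"linear":[0,0,0],"rot":[0,0,0],"fingers":0.02},{"linear":[0,0,0],"rot":[0,0,0],"fingers":0.02},{"linear":[0,0,0],"rot":[0,0,0],"fingers":0.02},{"linear":[0,0,0],"rot":[0,0,0],"fingers":0.02},{"linear":[0,0,0],"rot":[0,0,0],"fingers":0.02}]'
python3 -c "
from h import *
for c in(.45,.40,.33,.25,.17,.1):
  x,t=hp(c);print(rel(x,182,t))"
```

```text
clock: 3.72
tool_pos: [599.3, 70.2, 181.7]
tcp_rot: [-0.0, 0.956, 0.294, -0.0]
wrist_force: [0.6, 2.2, -0.5]
grip_width: 0.275
grip_force: 30.0
([-0.0012, -0.0066, -0.0003], [-0.0001, 0.0, -0.0799])
([-0.0017, -0.0114, -0.0003], [-0.0001, 0.0, -0.1299])
([-0.0028, -0.0179, -0.0003], [-0.0001, 0.0, -0.1999])
([-0.0046, -0.0253, -0.0003], [-0.0001, 0.0, -0.2799])
([-0.007, -0.0325, -0.0003], [-0.0001, -0.0, -0.3599])
([-0.0096, -0.0386, -0.0003], [-0.0001, -0.0, -0.4299])
```

```bash
python3 -m pendant '[{"linear":[-0.001,-0.0066,0],"rot":[0,0,-0.08],"fingers":0.02},{"linear":[-0.0017,-0.0114,0],"rot":[0,0,-0.13],"fingers":0.02},{"linear":[-0.0028,-0.0179,0],"rot":[0,0,-0.20],"fingers":0.02},{"linear":[-0.0046,-0.0253,0],"rot":[0,0,-0.28],"fingers":0.02},{"linear":[-0.007,-0.0325,0],"rot":[0,0,-0.36],"fingers":0.02},{"linear":[-0.0096,-0.0386,0],"rot":[0,0,-0.43],"fingers":0.02},{"linear":[-0.0096,-0.0386,0],"rot":[0,0,-0.43],"fingers":0.02},{"linear":[-0.0096,-0.0386,0],"rot":[0,0,-0.43],"fingers":0.02}]'
python3 -m pendant '[{"linear":[0,0,0],"rot":[0,0,0],"fingers":0.06},{"linear":[0,0,0],"rot":[0,0,0],"fingers":0.06},{"linear":[0,0,0],"rot":[0,0,0],"fingers":0.06},{"linear":[0,0,0],"rot":[0,0,0],"fingers":0.06},{"linear":[0,0,-0.06],"rot":[0,0,0],"fingers":0.06},{"linear":[0,0,-0.1],"rot":[0,0,0],"fingers":0.06},{"linear":[-0.12,0,-0.1],"rot":[0,0,0],"fingers":0.02},{"linear":[-0.18,0,-0.1],"rot":[0,0,0],"fingers":0.0},{"linear":[-0.25,0,-0.1],"rot":[0,0,0],"fingers":0.0},{"linear":[-0.25,0,-0.1],"rot":[0,0,0],"fingers":0.0}]'
```

```text
clock: 4.72
tool_pos: [569.7, 97.7, 181.8]
tcp_rot: [-0.001, 0.871, 0.491, 0.001]
wrist_force: [2.2, 8.6, -0.3]
grip_width: 0.275
grip_force: 30.0
clock: 5.98
tool_pos: [439.0, -118.5, 281.9]
tcp_rot: [0.0, 0.871, 0.491, 0.0]
wrist_force: [1.5, -0.8, 0.3]
grip_width: 0.269
grip_force: 0.0
```

```bash
cat >> h.py <<'E'
def roller(n,d):
    C=cloud(n,d);P=C[...,:2]-AX;c,s=np.cos(YAW),np.sin(YAW)
    return P[...,0]*c+P[...,1]*s,-P[...,0]*s+P[...,1]*c,C[...,2]
def zmap(n,d,f):
    X,Y,Z=roller(n,d);g=np.zeros((460,460,3),np.uint8)
    c=cv2.applyColorMap(np.clip((Z-80)*255/75,0,255).astype(np.uint8),cv2.COLORMAP_JET)
    for i in np.argwhere((np.hypot(X,Y)<112)&(Z<240)):
        i=tuple(i);cv2.circle(g,(int(230+2*X[i]),int(230-2*Y[i])),3,c[i].tolist(),-1)
    cv2.imwrite('pics/'+f,cv2.resize(g,(600,600)))
    return X,Y,Z
E
python3 - <<'E'
from h import *
p,d=grab('top','top2.png');np.savez('top2.npz',p=p,d=d)
X,Y,Z=roller('top',d);k=(np.hypot(X,Y)<112)
print(k.sum(),(k&(Z<240)).sum())
if (k&(Z<240)).sum()>2500: zmap('top',d,'z2.png')
E
```

```text
4077 3352
```

View pics/z2.png

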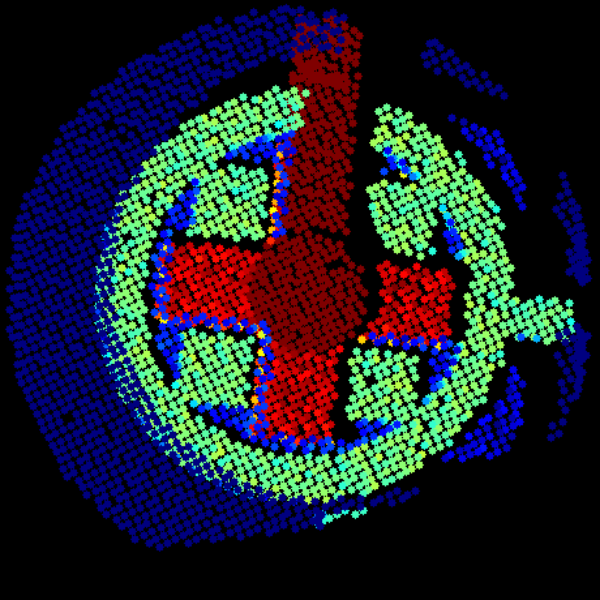

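The teeth (red) now sit between the lands (green). The lug is at (545,320), unmoved. I'll measure the remaining misalignment.

Run:
```python
from h import *
d=np.load('top2.npz')['d'];X,Y,Z=roller('top',d);r=np.hypot(X,Y);t=np.degrees(np.arctan2(Y,X))
L=[];T=[]
for q in(45,135,-135,-45):
    # land: square box clusters
    m=(abs(Z-117)<6)&(abs((t-q+180)%360-180)<40)&(r<52)
    m=cv2.morphologyEx(m.astype(np.uint8),cv2.MORPH_OPEN,np.ones((2,2)))>0
    a=cv2.minAreaRect(np.c_[X[m],Y[m]].astype(np.float32));L.append((np.r_[a[0],a[1],a[2]].round(1).tolist(),np.round([X[m].mean(),Y[m].mean()],1).tolist()))
for q in(0,180,-90,90):
    m=(abs(Z-149)<6 if q!=90 else abs(Z-167)<5)&(abs((t-q+180)%360-180)<40)&(r>30)&(r<(60 if q!=90 else 80))
    a=cv2.minAreaRect(np.c_[X[m],Y[m]].astype(np.float32));T.append((np.r_[a[0],a[1],a[2]].round(1).tolist(),np.round([X[m].mean(),Y[m].mean()],1).tolist()))
for x in L+T:print(x)
m=(abs(Z-116)<6)&(r>86)&(r<100)&(abs(Y)<25)&(X>0);print('lug',np.degrees(np.arctan2(Y[m].mean(),X[m].mean())))
```

```text
([27.4, 21.7, 23.9, 25.4, 24.0], [30.3, 22.4])
([-26.6, 26.5, 38.5, 21.2, 37.8], [-26.8, 29.3])
([-33.0, -30.7, 25.0, 30.1, 5.7], [-32.4, -30.0])
([-71.5, -71.0, 238.3, 21.0, 20.0], [23.5, -36.7])
([43.4, -2.1, 30.0, 28.0, 85.6], [44.0, -2.3])
([-40.2, 6.1, 29.9, 27.7, 82.9], [-41.3, 6.2])
([-2.3, -40.9, 25.7, 30.5, 85.8], [-2.5, -41.2])
([7.0, 53.1, 52.5, 25.6, 86.1], [6.9, 54.2])
lug -4.578220972844236
```

Crank reads about 0.098 and the ring about 0.10, so they agree. Next I'll move over the cap and press with the fingers closed, watching the force.

```bash
python3 -c "
from h import *
print(rel(AX,200,1.027),rel(AX,172,1.027))"
```

```text
([0.1627, -0.0004, 0.082], [0.0012, 0.0021, -0.0036]) ([0.1627, -0.0004, 0.11], [0.0012, 0.0021, -0.0036])
```

```bash
python3 -m pendant '[{"linear":[0.05,0,0],"rot":[0,0,0],"fingers":0.0},{"linear":[0.11,0,0],"rot":[0,0,0],"fingers":0.0},{"linear":[0.1625,0,0],"rot":[0.001,0.002,0],"fingers":0.0},{"linear":[0.1625,0,0.04],"rot":[0.001,0.002,0],"fingers":0.0},{"linear":[0.1625,0,0.082],"rot":[0.001,0.002,0],"fingers":0.0},{"linear":[0.1625,0,0.090],"rot":[0.001,0.002,0],"fingers":0.0},{"linear":[0.1625,0,0.096],"rot":[0.001,0.002,0],"fingers":0.0},{"linear":[0.1625,0,0.101],"rot":[0.001,0.002,0],"fingers":0.0},{"linear":[0.1625,0,0.106],"rot":[0.001,0.002,0],"fingers":0.0},{"linear":[0.1625,0,0.108],"rot":[0.001,0.002,0],"fingers":0.0}]'
python3 -m pendant '[{"linear":[0,0,0],"rot":[0,0,0],"fingers":0.0}]'
```

```text
clock: 7.28
tool_pos: [524.5, 21.7, 173.9]
tcp_rot: [-0.001, 0.871, 0.491, 0.001]
wrist_force: [-0.3, -0.7, -0.5]
grip_width: 0.007
grip_force: 0.0
clock: 7.4
tool_pos: [524.4, 21.8, 173.9]
tcp_rot: [-0.001, 0.871, 0.491, 0.001]
wrist_force: [1.4, 0.7, -0.2]
grip_width: 0.006
grip_force: 0.0
```

```bash
python3 -c "
from h import *
print(rel(AX,173.9,1.027))"; python3 -m pendant '[{"linear":[0,0,0.004],"rot":[0,0,0],"fingers":0.0}]';python3 -m pendant '[{"linear":[0,0,0.005],"rot":[0,0,0],"fingers":0.0}]'; python3 -m pendant '[{"linear":[0,0,0.005],"rot":[0,0,0],"fingers":0.0}]'
```

```text
([-0.0074, -0.0001, -0.0], [-0.0009, -0.002, -0.0003])
clock: 7.52
tool_pos: [524.6, 21.8, 170.1]
tcp_rot: [-0.001, 0.871, 0.491, 0.001]
wrist_force: [-0.5, -0.6, 0.7]
grip_width: 0.008
grip_force: 0.0
clock: 7.65
tool_pos: [524.4, 21.8, 164.5]
tcp_rot: [-0.001, 0.871, 0.491, 0.001]
wrist_force: [0.5, -0.5, -0.3]
grip_width: 0.004
grip_force: 0.0
clock: 7.78
tool_pos: [524.4, 21.8, 159.7]
tcp_rot: [-0.001, 0.871, 0.491, 0.001]
wrist_force: [-3.6, 0.7, 7.3]
grip_width: 0.003
grip_force: 3.7
```

Run:
```python
from h import *
p,d=grab('side');np.savez('s3.npz',p=p,d=d)
cv2.imwrite('pics/s3.png',cv2.resize(p[120:270,240:440,::-1],None,fx=4,fy=4,interpolation=cv2.INTER_CUBIC))
X,Y,Z=roller('side',d)
# handle
k=(np.hypot(X,Y)<112)&(np.hypot(X,Y)>84)&(Y>60)&(Z>150)&(Z<240);print(k.sum(),np.percentile(Z[k],[5,50,95,99]) if k.sum() else '')
```

```text
0
```

View pics/s3.png

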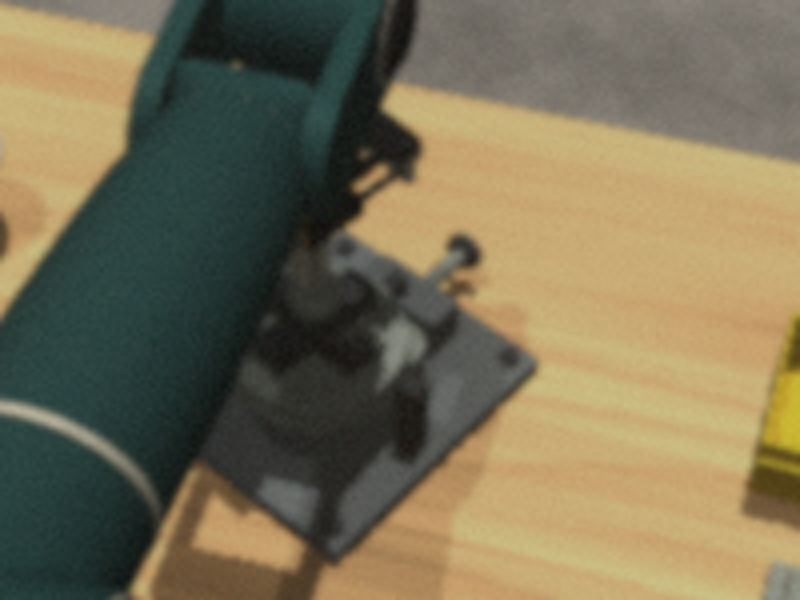

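The side view shows the gripper tip at about (312,245), right on the cap at (320,285). I'll read the cap height from depth.

Run:
```python
from h import *
d=np.load('s3.npz')['d'];X,Y,Z=roller('side',d);r=np.hypot(X,Y)
k=(r<24)&(Z>100)&(Z<200);v,u=np.nonzero(k)
for b in range(int(v.min()),int(v.max())+1,1):
    q=v==b;print(b,[(int(a),int(x),int(y),int(z)) for a,x,y,z in zip(u[q],X[k][q],Y[k][q],Z[k][q])])
for n,a,b in(('hub',26,56),):
    q=(r>a)&(r<b)&(Z>85)&(Z<175);print(np.histogram(Z[q],np.arange(85,176,5)))
```

```text
186 [(321, 10, -5, 198)]
187 [(320, 6, -4, 197), (321, 9, -6, 195)]
188 [(312, -14, 11, 198), (313, -13, 8, 199), (319, 2, -3, 194), (320, 9, -1, 186), (321, 8, -6, 191), (322, 18, -3, 180), (323, 18, -6, 182)]
189 [(312, -5, 21, 176), (313, -12, 9, 193), (318, -2, -3, 193), (319, 0, -5, 192), (320, 7, -3, 185), (321, 9, -6, 184), (322, 13, -6, 181), (323, 15, -9, 181), (324, 16, -13, 183)]
190 [(312, -12, 14, 182), (313, -7, 14, 178), (314, -10, 6, 188), (316, -12, -4, 198), (317, -8, -5, 195), (318, -2, -3, 188), (319, 2, -3, 184), (320, 4, -5, 183), (321, 7, -7, 182), (322, 10, -10, 182), (323, 12, -12, 182), (324, 15, -13, 180)]
191 [(312, -14, 12, 181), (313, -14, 7, 185), (314, -11, 6, 184), (315, -12, 0, 189), (316, -11, -2, 191), (317, -8, -4, 189), (318, 0, -1, 179), (319, 4, -1, 175), (320, 3, -7, 180), (321, 5, -9, 180), (322, 5, -13, 183), (323, 11, -13, 178), (324, 12, -17, 180)]
192 [(311, -17, 14, 176), (312, -16, 10, 180), (313, -16, 5, 183), (314, -13, 4, 181), (315, -10, 2, 181), (316, -8, 0, 181), (317, -6, -2, 180), (318, -3, -4, 180), (319, -3, -9, 184), (320, 0,
[... 1581 characters left out ...]
, 0, 146), (315, -20, -5, 149), (316, -17, -7, 148), (317, -12, -7, 143), (318, -12, -11, 146), (319, -11, -15, 148), (320, -6, -15, 143), (321, -5, -19, 145), (322, -4, -22, 147)]
202 [(314, -21, -2, 141), (315, -22, -7, 146), (316, -21, -10, 148), (319, -12, -16, 145)]
203 [(317, -19, -13, 143)]
204 [(317, -17, -11, 134)]
205 []
206 [(317, -18, -12, 125), (318, -16, -14, 125)]
207 [(318, -15, -14, 118)]
208 [(318, -10, -9, 103), (319, -7, -11, 101)]
209 [(318, -12, -10, 101)]
(array([ 41,  28,   5,   6,  13,  42,  29,  18,  22,  29,  38, 108,  76,
         9,   3,   5,   9,   5]), array([ 85,  90,  95, 100, 105, 110, 115, 120, 125, 130, 135, 140, 145,
       150, 155, 160, 165, 170, 175]))
```

The cap is at about 181 (down 5 mm), so contact happens about 21 mm behind the reported TCP. The 7 N matches the cap's sliding friction. I'll keep pushing in small steps and watch the force.

```bash
python3 -m pendant '[{"linear":[0,0,0.003],"rot":[0,0,0],"fingers":0.0}]';python3 -m pendant '[{"linear":[0,0,0.003],"rot":[0,0,0],"fingers":0.0}]'; python3 -m pendant '[{"linear":[0,0,0.003],"rot":[0,0,0],"fingers":0.0}]'
```

```text
clock: 7.95
tool_pos: [524.4, 21.8, 157.1]
tcp_rot: [-0.001, 0.871, 0.491, 0.001]
wrist_force: [-3.1, -0.1, 6.7]
grip_width: 0.008
grip_force: 3.6
clock: 8.07
tool_pos: [524.5, 21.8, 154.2]
tcp_rot: [-0.001, 0.871, 0.491, 0.001]
wrist_force: [-2.5, -0.4, 7.7]
grip_width: 0.008
grip_force: 3.6
clock: 8.2
tool_pos: [524.4, 21.8, 151.2]
tcp_rot: [-0.001, 0.871, 0.491, 0.001]
wrist_force: [-3.4, -0.6, 6.8]
grip_width: 0.004
grip_force: 3.6
```

```bash
python3 -m pendant '[{"linear":[0,0,0.005],"rot":[0,0,0],"fingers":0.0},{"linear":[0,0,0.01],"rot":[0,0,0],"fingers":0.0}]';python3 -m pendant '[{"linear":[0,0,0.004],"rot":[0,0,0],"fingers":0.0}]'; python3 -m pendant '[{"linear":[0,0,0.002],"rot":[0,0,0],"fingers":0.0}]'; python3 -m pendant '[{"linear":[0,0,0.002],"rot":[0,0,0],"fingers":0.0}]'
```

```text
clock: 8.45
tool_pos: [524.4, 21.8, 141.1]
tcp_rot: [-0.001, 0.871, 0.491, 0.001]
wrist_force: [-3.6, -0.8, 6.9]
grip_width: 0.005
grip_force: 3.8
clock: 8.57
tool_pos: [524.4, 21.8, 137.1]
tcp_rot: [-0.001, 0.871, 0.491, 0.001]
wrist_force: [-3.1, -1.0, 7.6]
grip_width: 0.002
grip_force: 3.7
clock: 8.7
tool_pos: [524.5, 21.8, 135.1]
tcp_rot: [-0.001, 0.871, 0.491, 0.001]
wrist_force: [-3.9, -0.7, 6.7]
grip_width: 0.007
grip_force: 3.5
clock: 8.82
tool_pos: [524.4, 21.8, 133.1]
tcp_rot: [-0.001, 0.871, 0.491, 0.001]
wrist_force: [-3.1, -1.3, 7.1]
grip_width: 0.006
grip_force: 3.5
```

```bash
for i in 1 2 3 4; do python3 -m pendant '[{"linear":[0,0,0.0015],"rot":[0,0,0],"fingers":0.0}]'|grep -E 'pos|wrist'; done
python3 - <<'E'
from h import *
p,d=grab('side');np.savez('s4.npz',p=p,d=d)
X,Y,Z=roller('side',d);r=np.hypot(X,Y)
k=(r<22)&(Z>100)&(Z<200);print(np.histogram(Z[k],np.arange(100,200,5)))
q=(r>26)&(r<56)&(Z>85)&(Z<175);print(np.histogram(Z[q],np.arange(85,176,5)))
E
```

```text
tool_pos: [524.4, 21.8, 131.6]
wrist_force: [-2.6, -0.6, 6.5]
tool_pos: [524.4, 21.8, 130.2]
wrist_force: [-2.4, -0.7, 6.7]
tool_pos: [524.6, 21.8, 129.6]
wrist_force: [-8.9, -0.7, 23.8]
tool_pos: [524.7, 21.9, 129.5]
wrist_force: [-16.0, 0.1, 36.6]
(array([ 1,  4,  4, 13,  4,  1,  1,  0,  1, 24, 35,  9,  9, 10, 10,  9, 11,
        2, 10]), array([100, 105, 110, 115, 120, 125, 130, 135, 140, 145, 150, 155, 160,
       165, 170, 175, 180, 185, 190, 195]))
(array([  3,   4,   5,  13,  41, 184, 107,  13,   6,   8,   4,   7,   3,
         3,   1,   0,   0,   0]), array([ 85,  90,  95, 100, 105, 110, 115, 120, 125, 130, 135, 140, 145,
       150, 155, 160, 165, 170, 175]))
```

The cap is home: the force jumped to 37 N, the cap reads about 152 and the tooth tops are flush at about 115. I'll lift, open and go to the handle.

```bash
python3 -m pendant '[{"linear":[0,0,-0.03],"rot":[0,0,0],"fingers":0.0},{"linear":[0,0,-0.09],"rot":[0,0,0],"fingers":0.093},{"linear":[0,0,-0.12],"rot":[0,0,0],"fingers":0.093},{"linear":[0.04,0,-0.12],"rot":[0,0,0],"fingers":0.093},{"linear":[0.087,0,-0.12],"rot":[0,0,0],"fingers":0.093},{"linear":[0.087,0,-0.12],"rot":[0,0,0],"fingers":0.093},{"linear":[0.087,0,-0.12],"rot":[0,0,0],"fingers":0.093},{"linear":[0.087,0,-0.12],"rot":[0,0,0],"fingers":0.093},{"linear":[0.087,0,-0.12],"rot":[0,0,0],"fingers":0.093}]'
python3 - <<'E'
from h import *
x,t=hp(.1);print(x,rel(x,150,t))
p,d=grab('side');X,Y,Z=roller('side',d);r=np.hypot(X,Y)
k=(r<21)&(Z>130)&(Z<200);print(k.sum(),np.median(Z[k]))
E
```

```text
clock: 10.5
tool_pos: [569.2, 95.4, 247.2]
tcp_rot: [-0.001, 0.871, 0.491, 0.001]
wrist_force: [-0.7, -0.3, -0.6]
grip_width: 0.816
grip_force: 0.0
[569.66845689  96.78630172] ([0.0012, -0.0003, 0.0972], [-0.0006, -0.0022, -0.0008])
92 151.22459185748403
```

```bash
python3 -m pendant '[{"linear":[0.001,0,0.04],"rot":[0,-0.002,0],"fingers":0.093},{"linear":[0.001,0,0.08],"rot":[0,-0.002,0],"fingers":0.093},{"linear":[0.001,0,0.097],"rot":[0,-0.002,0],"fingers":0.093},{"linear":[0.001,0,0.097],"rot":[0,-0.002,0],"fingers":0.093},{"linear":[0.001,0,0.097],"rot":[0,-0.002,0],"fingers":0.02},{"linear":[0.001,0,0.097],"rot":[0,-0.002,0],"fingers":0.02},{"linear":[0.001,0,0.097],"rot":[0,-0.002,0],"fingers":0.02},{"linear":[0.001,0,0.097],"rot":[0,-0.002,0],"fingers":0.02},{"linear":[0.001,0,0.097],"rot":[0,-0.002,0],"fingers":0.02},{"linear":[0.001,0,0.097],"rot":[0,-0.002,0],"fingers":0.02}]'
python3 -m pendant '[{"linear":[0,0,0],"rot":[0,0,0],"fingers":0.02},{"linear":[0,0,0],"rot":[0,0,0],"fingers":0.02},{"linear":[0,0,0],"rot":[0,0,0],"fingers":0.02},{"linear":[0,0,0],"rot":[0,0,0],"fingers":0.02},{"linear":[0,0,0],"rot":[0,0,0],"fingers":0.02},{"linear":[0,0,0],"rot":[0,0,0],"fingers":0.02}]'
python3 -c "
from h import *
z=manip.state()['tool_pos'][2]
for c in np.arange(.2,.95,.1):
  x,t=hp(c);print(round(c,2),rel(x,z,t))"
```

```text
clock: 11.8
tool_pos: [569.9, 97.1, 150.0]
tcp_rot: [-0.0, 0.871, 0.491, -0.0]
wrist_force: [0.2, 0.9, 0.2]
grip_width: 0.405
grip_force: 0.0
clock: 12.55
tool_pos: [569.9, 97.2, 149.9]
tcp_rot: [-0.0, 0.871, 0.491, -0.0]
wrist_force: [-0.3, 0.1, -0.5]
grip_width: 0.268
grip_force: 30.0
0.2 ([-0.0009, 0.0095, -0.0], [-0.0011, 0.0001, 0.1])
0.3 ([-0.0023, 0.0188, -0.0], [-0.0011, 0.0002, 0.2])
0.4 ([-0.0047, 0.028, -0.0], [-0.0011, 0.0002, 0.3])
0.5 ([-0.008, 0.037, -0.0], [-0.0011, 0.0003, 0.4])
0.6 ([-0.0121, 0.0455, -0.0001], [-0.0011, 0.0003, 0.5])
0.7 ([-0.017, 0.0536, -0.0001], [-0.0011, 0.0004, 0.6])
0.8 ([-0.0228, 0.0612, -0.0001], [-0.0011, 0.0004, 0.7])
0.9 ([-0.0293, 0.0681, -0.0001], [-0.001, 0.0005, 0.8])
```

```bash
python3 -m pendant '[{"linear":[-0.0009,0.0095,0],"rot":[0,0,0.1],"fingers":0.02},{"linear":[-0.0023,0.0188,0],"rot":[0,0,0.2],"fingers":0.02},{"linear":[-0.0047,0.028,0],"rot":[0,0,0.3],"fingers":0.02},{"linear":[-0.008,0.037,0],"rot":[0,0,0.4],"fingers":0.02}]'
python3 -c "
from h import *
z=manip.state()['tool_pos'][2]
for c in np.arange(.6,1.15,.1):
  x,t=hp(c);print(round(c,2),rel(x,z,t))"
```

```text
clock: 13.05
tool_pos: [597.6, 71.7, 150.0]
tcp_rot: [-0.001, 0.952, 0.307, -0.0]
wrist_force: [-2.2, 4.5, 0.9]
grip_width: 0.274
grip_force: 30.0
0.6 ([-0.0009, 0.0097, -0.0], [-0.002, -0.0002, 0.0974])
0.7 ([-0.0023, 0.0191, -0.0], [-0.002, -0.0001, 0.1974])
0.8 ([-0.0046, 0.0283, -0.0001], [-0.002, 0.0, 0.2974])
0.9 ([-0.0078, 0.0373, -0.0001], [-0.002, 0.0001, 0.3974])
1.0 ([-0.0119, 0.0458, -0.0001], [-0.002, 0.0002, 0.4974])
1.1 ([-0.0169, 0.0539, -0.0001], [-0.002, 0.0003, 0.5974])
```

```bash
python3 -m pendant '[{"linear":[-0.0009,0.0097,0],"rot":[-0.001,0,0.1],"fingers":0.02},{"linear":[-0.0023,0.0191,0],"rot":[-0.002,0,0.2],"fingers":0.02},{"linear":[-0.0046,0.0283,0],"rot":[-0.002,0,0.3],"fingers":0.02},{"linear":[-0.0078,0.0373,0],"rot":[-0.002,0,0.4],"fingers":0.02},{"linear":[-0.0119,0.0458,0],"rot":[-0.002,0,0.5],"fingers":0.02},{"linear":[-0.0169,0.0539,0],"rot":[-0.002,0,0.6],"fingers":0.02}]'
python3 -c "
from h import *
z=manip.state()['tool_pos'][2]
for c in np.arange(1.1,1.35,.03):
  x,t=hp(c);print(round(c,2),rel(x,z,t))"
```

```text
clock: 13.8
tool_pos: [615.8, 18.0, 150.0]
tcp_rot: [0.0, 1.0, 0.012, 0.0]
wrist_force: [2.2, 6.6, 0.2]
grip_width: 0.275
grip_force: 30.0
1.1 ([-0.0004, -0.0, -0.0], [0.0001, -0.0007, -0.0028])
1.13 ([-0.0004, 0.0028, -0.0], [0.0001, -0.0007, 0.0272])
1.16 ([-0.0005, 0.0057, 0.0], [0.0001, -0.0007, 0.0572])
1.19 ([-0.0007, 0.0085, 0.0], [0.0, -0.0007, 0.0872])
1.22 ([-0.001, 0.0114, 0.0], [0.0, -0.0007, 0.1172])
1.25 ([-0.0014, 0.0142, 0.0], [0.0, -0.0007, 0.1472])
1.28 ([-0.0019, 0.017, -0.0], [0.0, -0.0007, 0.1772])
1.31 ([-0.0024, 0.0198, -0.0], [0.0, -0.0007, 0.2072])
1.34 ([-0.003, 0.0226, -0.0], [-0.0, -0.0007, 0.2372])
```

```bash
python3 -m pendant '[{"linear":[-0.0004,0.0028,0],"rot":[0,0,0.027],"fingers":0.02},{"linear":[-0.0005,0.0057,0],"rot":[0,0,0.057],"fingers":0.02}]'; for i in 1 2 3; do python3 -m pendant '[{"linear":[-0.0002,0.0015,0],"rot":[0,0,0.015],"fingers":0.02}]'|grep -E 'pos|wrist';done
```

```text
clock: 14.05
tool_pos: [615.8, 12.3, 150.0]
tcp_rot: [0.0, 1.0, -0.015, 0.001]
wrist_force: [7.1, 5.5, -0.9]
grip_width: 0.273
grip_force: 30.0
tool_pos: [615.7, 10.9, 150.0]
wrist_force: [9.4, 5.4, -3.0]
tool_pos: [615.5, 9.5, 150.0]
wrist_force: [10.3, 5.3, -3.9]
tool_pos: [615.4, 8.0, 150.0]
wrist_force: [11.7, 5.3, -2.9]
```

```bash
for i in 1 2 3 4; do python3 -m pendant '[{"linear":[0.0001,0.0015,0],"rot":[0,0,0.015],"fingers":0.02}]'|grep -E 'pos|wrist';done
```

```text
tool_pos: [615.3, 6.5, 150.0]
wrist_force: [9.6, 5.0, -3.2]
tool_pos: [615.2, 5.0, 150.1]
wrist_force: [9.2, 5.4, -2.2]
tool_pos: [615.1, 3.5, 150.0]
wrist_force: [8.0, 4.9, -1.8]
tool_pos: [614.8, 2.0, 150.0]
wrist_force: [7.2, 5.7, -1.6]
```

```bash
for i in 1 2 3 4 5; do python3 -m pendant '[{"linear":[-0.0001,0.0015,0],"rot":[0,0,0.015],"fingers":0.02}]'|grep -E 'pos|wrist';done
python3 - <<'E'
from h import *
p,d=grab('top');np.savez('t5.npz',p=p,d=d);zmap('top',d,'z5.png')
E
```

```text
tool_pos: [614.6, 0.7, 150.0]
wrist_force: [11.4, 13.4, -2.9]
tool_pos: [614.6, 0.5, 150.0]
wrist_force: [13.3, 22.2, -3.1]
tool_pos: [614.4, 0.4, 150.1]
wrist_force: [15.0, 33.4, -3.4]
tool_pos: [614.2, 0.4, 150.0]
wrist_force: [15.5, 42.6, -4.7]
tool_pos: [614.0, 0.2, 150.0]
wrist_force: [18.0, 53.3, -5.7]
```

View pics/z5.png

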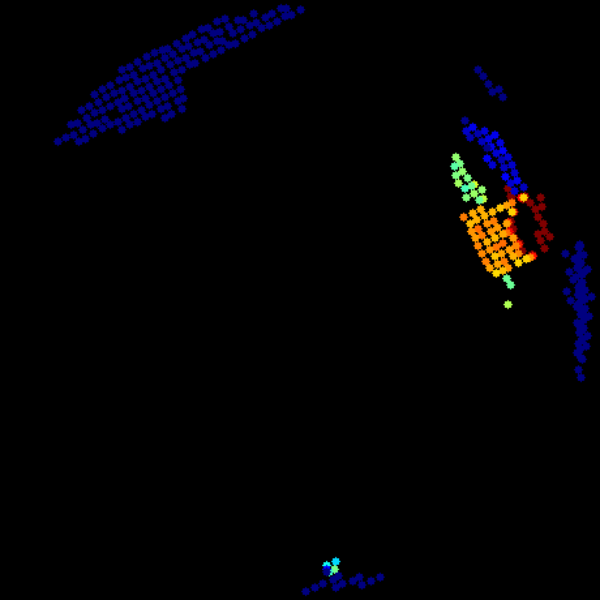

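The map is mostly hidden by the arm; only the arm of the crank at (495,235) shows. The force rose steeply to 53 N, so the lug is on the stop. I'll release, retreat and check.

```bash
python3 -m pendant '[{"linear":[0,-0.001,0],"rot":[0,0,0],"fingers":0.08},{"linear":[0,-0.001,0],"rot":[0,0,0],"fingers":0.08},{"linear":[0,-0.001,0],"rot":[0,0,0],"fingers":0.08},{"linear":[0,-0.001,0],"rot":[0,0,0],"fingers":0.08},{"linear":[0,-0.001,0],"rot":[0,0,0],"fingers":0.08},{"linear":[0,-0.001,0],"rot":[0,0,0],"fingers":0.08},{"linear":[0,-0.001,-0.05],"rot":[0,0,0],"fingers":0.08},{"linear":[0,-0.001,-0.11],"rot":[0,0,0],"fingers":0.08},{"linear":[0,-0.001,-0.15],"rot":[0,0,0],"fingers":0.08}]'
python3 -m pendant '[{"linear":[-0.06,0.02,0],"rot":[0,0,0],"fingers":0.08},{"linear":[-0.12,0.08,0],"rot":[0,0,0],"fingers":0.08},{"linear":[-0.16,0.14,0],"rot":[0,0,0],"fingers":0.08},{"linear":[-0.16,0.2,0],"rot":[0,0,0],"fingers":0.08},{"linear":[-0.16,0.26,0],"rot":[0,0,0],"fingers":0.08},{"linear":[-0.16,0.32,0],"rot":[0,0,0],"fingers":0.08},{"linear":[-0.16,0.36,0],"rot":[0,0,0],"fingers":0.08},{"linear":[-0.16,0.36,0],"rot":[0,0,0],"fingers":0.08}]'
python3 - <<'E'
from h import *
p,d=grab('top','top6.png');X,Y,Z=zmap('top',d,'z6.png');r=np.hypot(X,Y)
m=(r<21)&(Z>130)&(Z<200);print('cap',np.median(Z[m]))
E
```

```text
clock: 16.73
tool_pos: [612.7, -4.8, 303.0]
tcp_rot: [0.001, 0.994, -0.105, 0.001]
wrist_force: [-0.6, 0.4, 0.3]
grip_width: 0.855
grip_force: 0.0
clock: 17.73
tool_pos: [379.6, -326.4, 299.7]
tcp_rot: [0.0, 0.994, -0.107, -0.001]
wrist_force: [-0.7, 1.3, -0.4]
grip_width: 0.861
grip_force: 0.0
cap 154.57046258230616
```

View pics/z6.png

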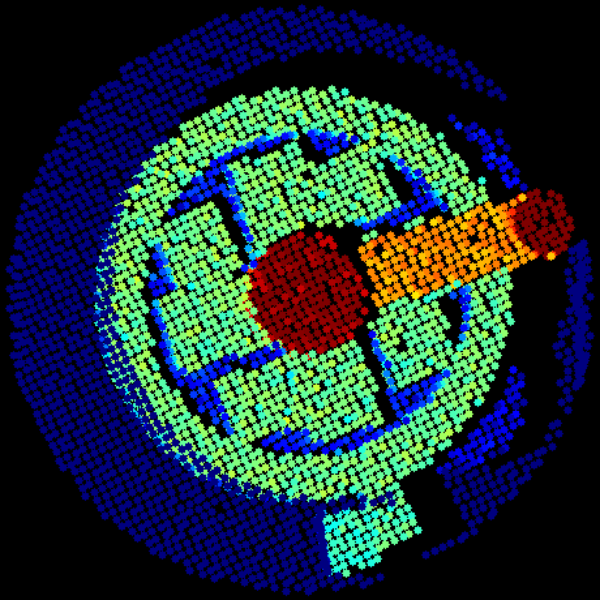

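The height map shows the teeth flush in the notches, the cap at 154.6, and the lug at (390,525) touching the stop at (350,545). The robot is clear, so I'll hand the job in.

```bash
python3 -c "
from plant import ticket
print(ticket.finish_job())"
```

```text
the job is handed in; nothing more can be done
None
```

I handed the job in at about 18 s: the crank is fully home in the ring (cap top measured at 154.6 mm, 154 is home), the ring's lug rests against the stop post, and the arm is clear of everything.

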